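Point out two exhibits for the inventory video

TASK

Switch on the document camera by pressing down the raised half of its rocker switch, so that what follows is recorded. Then point out, for the seizure list, first the square watch in the case and then the shortest stack of banknotes: bring the fingertips over the middle of each, two to three centimetres above it, and keep them there for two seconds. Point at no other watch or stack on the way, leave the camera on, and do not touch the goods, the case or the small things lying among them.

Things in the scene. Friction and masses are not known exactly. Their poses are not given: they have to be found in the camera images.
- rocker (a joint): the document camera's rocker power switch, angle in rad: 0 = off (as found, within 0.05: the half nearer the robot stands up, the other lies level), 0.40 = fully on (that near half pressed down level, to its stop, the other standing up). It stays where it is left; 2 to 4 N on the raised half tips it
- rocker_press (a point): point on the top of the rocker's raised half, 16 mm from the pivot and 6 mm from its outer end. The rocker is a black V-shaped bar in a grey bezel, two flat halves 22 mm long (along the camera base's x) and 26 mm wide; when off this point is about 43 mm above the table and 11 mm from the pivot in plan, towards the robot; pressed on, it is 38 mm above the table and 16 mm from the pivot, still 10 mm proud of the base. A finger pressing here should not reach across the pivot
- doccam: document camera, fixed: light-grey base 240 (x) x 150 (y) x 28 mm high, origin at the centre of its underside; the rocker's pivot is at x = -65, y = -15 mm in its frame; from x = 85, y = 45 mm a mast rises and carries the camera head, 340 mm above the table at its highest, reaching up to 85 mm from the mast back over the base (-x). The base may be touched
- case: open aluminium watch case lined in dark red, fixed: 285 (x) x 205 (y) x 58 mm high, origin at the centre of its underside, six cells (3 along x, 2 along y), cell centres at x = -92, 0, 92 and y = -50, 50 mm. Its open lid stands on the -y edge, leaning outward, top edge 250 mm above the table and about 100 mm outside the case. Not to be touched
- watch_square: the wristwatch with the square steel case, 42 x 42 mm, the only square one: black dial, black strap round a dark red pillow (54 x 76 x 36 mm) in one of the case's six cells. Origin at the centre of the pillow's underside, 10 mm above the table; the top of the dial is 49 mm above the origin, straight over it
- watch_a: another wristwatch, round steel case 43 mm across, black dial, black strap; on the same kind of pillow, origin and heights as watch_square. Not to be pointed at or touched
- watch_b: another wristwatch, round steel case 41 mm across, black dial, steel bracelet; on the same kind of pillow, origin and heights as watch_square. Not to be pointed at or touched
- watch_c: another wristwatch, round steel case 39 mm across, black dial, black strap; on the same kind of pillow, origin and heights as watch_square. Not to be pointed at or touched
- watch_d: another wristwatch, round steel case 44 mm across, black dial, steel bracelet; on the same kind of pillow, origin and heights as watch_square. Not to be pointed at or touched
- pillow: empty pillow in the sixth cell, 54 x 76 x 36 mm, origin at the centre of its underside; not to be touched
- stack_short: the shortest of the four stacks of banded banknotes: three bundles, 140 (x) x 65 (y) x 33 mm high; origin at the centre of its underside, on the table
- stack_a: a taller stack of banded notes, 140 (x) x 65 (y) x 55 mm high; origin at the centre of its underside. Not to be pointed at or touched
- stack_b: a taller stack of banded notes, 140 (x) x 65 (y) x 66 mm high; origin at the centre of its underside. Not to be pointed at or touched
- stack_c: a taller stack of banded notes, 140 (x) x 65 (y) x 77 mm high; origin at the centre of its underside. Not to be pointed at or touched
- stamp: rubber stamp standing on the robot's side of the stacks: black foot 34 x 52 x 14 mm, turned wooden handle, 75 mm high in all, origin under its centre; bystander
- loupe: watchmaker's black eye loupe standing between the stacks and the watch case, 37 mm across, 36 mm high, origin under its centre; bystander
- tape: roll of sealing tape lying flat beyond the stacks, 96 mm across, 48 mm high, origin under its centre; bystander
- mug: white mug beyond the watch case, 80 mm across, 92 mm high, origin under its centre; bystander

How it is judged (in metres and radians):
On the way, in this order (a step that is already met when the one before it is completed fails the run):
1. the document camera's rocker is pressed fully to on (value of joint rocker above 0.3 rad), for 0.2 s.
2. the fingertips dwell just above the square watch, within 22 mm of its centre (value of joint rocker above 0.3 rad and horizontal distance between the grasp point and watch_square below 0.022 m and z of the grasp point in the frame of watch_square between 0.048 and 0.117 m), for 1.5 s.
3. the fingertips dwell just above the shortest stack, over the middle of it (value of joint rocker above 0.3 rad and x of the grasp point in the frame of stack_short between -0.045 and 0.045 m and y of the grasp point in the frame of stack_short between -0.026 and 0.026 m and z of the grasp point in the frame of stack_short between 0.033 and 0.101 m), for 1.5 s.
At the end, for the whole second after the job is handed in: The rocker is on (over 0.30 rad); every watch and stack is within 8 mm, every bystander within 10 mm, of where it was, at rest. Before that: 1.5 s over the square watch (within 22 mm), then 1.5 s over the shortest stack (within 45 mm along, 26 mm across), less than 5 cm above, untouched (value of joint rocker above 0.3 rad and distance of each of watch_square, watch_a, watch_b, watch_c, watch_d, stack_short, stack_a, stack_b, stack_c from where it was at the start of the episode below 0.008 m and distance of each of stamp, loupe, tape, mug from where it was at the start of the episode below 0.01 m and linear speed of each of watch_square, stack_short below 0.02 m/s).
It fails at once if a watch, a pillow, the watch case or a stack of notes is touched (contact force between any of the fingers, the arm and watch_square above 0.5 N or contact force between any of the fingers, the arm and watch_a above 0.5 N or contact force between any of the fingers, the arm and watch_b above 0.5 N or contact force between any of the fingers, the arm and watch_c above 0.5 N or contact force between any of the fingers, the arm and watch_d above 0.5 N or contact force between any of the fingers, the arm and pillow above 0.5 N or contact force between any of the fingers, the arm and stack_short above 0.5 N or contact force between any of the fingers, the arm and stack_a above 0.5 N or contact force between any of the fingers, the arm and stack_b above 0.5 N or contact force between any of the fingers, the arm and stack_c above 0.5 N or contact force between any of the fingers, the arm and case above 0.5 N).
It fails at once if the stamp, loupe, tape or mug is touched (contact force between any of the fingers, the arm and stamp above 0.5 N or contact force between any of the fingers, the arm and loupe above 0.5 N or contact force between any of the fingers, the arm and tape above 0.5 N or contact force between any of the fingers, the arm and mug above 0.5 N).
It fails at once if a watch or a stack is lifted, carried or pushed away (distance of any of watch_square, watch_a, watch_b, watch_c, watch_d, stack_short, stack_a, stack_b, stack_c from where it was at the start of the episode above 0.012 m).
It fails at once if the fingertips come down over a wrong watch (within 16 mm of its centre and 3 cm of its top) ((horizontal distance between the grasp point and watch_a below 0.016 m and z of the grasp point in the frame of watch_a between 0.048 and 0.098 m) or (horizontal distance between the grasp point and watch_b below 0.016 m and z of the grasp point in the frame of watch_b between 0.048 and 0.098 m) or (horizontal distance between the grasp point and watch_c below 0.016 m and z of the grasp point in the frame of watch_c between 0.048 and 0.098 m) or (horizontal distance between the grasp point and watch_d below 0.016 m and z of the grasp point in the frame of watch_d between 0.048 and 0.098 m)).
It fails at once if the fingertips come down over a wrong stack (over its middle and within 3 cm of its top) ((x of the grasp point in the frame of stack_a between -0.045 and 0.045 m and y of the grasp point in the frame of stack_a between -0.024 and 0.024 m and z of the grasp point in the frame of stack_a between 0.055 and 0.104 m) or (x of the grasp point in the frame of stack_b between -0.045 and 0.045 m and y of the grasp point in the frame of stack_b between -0.024 and 0.024 m and z of the grasp point in the frame of stack_b between 0.066 and 0.115 m) or (x of the grasp point in the frame of stack_c between -0.045 and 0.045 m and y of the grasp point in the frame of stack_c between -0.024 and 0.024 m and z of the grasp point in the frame of stack_c between 0.077 and 0.126 m)).
It also fails if it takes over 61 s, if anything falls off the work surface, if the arm or the gripper's body presses on something with over 40 N, if the wrist force passes 120 N, or if a joint passes its speed limit or range.

ROBOT

A 6-joint arm with a two-finger parallel gripper is mounted at the origin on the work surface. World frame = base frame: x ahead of the robot, y to its left, z up, the work surface at z = 0. Lengths are in mm, angles in degrees, forces in N, time in s.
With the tool pointing down it reaches from about 350 to 850 mm from the base axis. Payload 8.1 kg.
Tool frame: the origin (TCP) lies midway between the tips of the shut fingers; the grasp point (between the pads) lies 19 mm behind it; y points along the fingers, x is the direction in which the jaws open and shut, and the axes are right-handed (so a half turn about y gives the same grasp; the last joint's range is limited). The gripper opens to 85 mm and grips with 20 to 120 N. Pads are 22 mm wide; open, the fingers measure 114 mm over their backs; the gripper's body (76 mm by 85 mm) begins 54 mm behind the grasp point. The pads swing forward as they close: fully open they stand 13 mm farther back than shut.
Start: joints at [62.601, 7.471, 85.268, -0, 87.261, -4.893], TCP at [229.645, 554.318, 231.292] pointing down, gripper open.
Joint ranges: [-169.43, 169.43], [-51.17, 129.36], [1.28, 143.12], [-76.62, 256.62], [0, 156.53], [-152.29, 152.29]. Speed limits (degrees/s): [136.94, 136.94, 159.86, 180, 180, 180].

INTERFACE

Orientations are given as [roll, pitch, yaw] about the fixed x, y, z axes, in that order (R = Rz(yaw) Ry(pitch) Rx(roll)).
In Python, from bench import r gives the robot as it stands.
- The arm moves only by the tool move_arm, never from a script. Its arguments are lists of equal length, an entry for each row: "linear": the shift along the tool's x, y, z normalised to -1 to 1, where 1 is 300 mm, a list of three; "twist": the turn, a rotation vector about the tool's x, y, z normalised to -1 to 1, where 1 is pi/2 rad, a list of three; "hand": the opening, from -1 (shut) to 1 (fully open). A call has 1 to 12 rows; each row is the pose to reach, as a shift and turn from the pose measured when the call began, along the tool's axes at that moment; what a row does not reach only later rows make up. A row lasts 1/12 s, in which the tool goes at most 41.7 mm and 7.16 degrees, less where a joint would pass 70% of its speed; a pose out of reach is approached as far as the arm can. A call with a number of a shift or a turn outside -1 to 1 is refused whole. A call with a gripper value outside its range is refused whole. The fingers move at their own pace and stop on an object; "force" is the grip in N (left out, the last holds). Time passes only in rows, so rows that repeat a pose let the fingers close. It gives the time, the measured TCP pose, the force and the opening at its end, in the units of the state.
- r.sense(): the state, without advancing time (a new reading comes with each control period).
- r.snapshot(name): name is "scene" or "top" or "wrist"; returns a dict with "frame" (400x640x3 uint8, red, green, blue), "range_z" (400x640 float32, mm along the optical axis (not along the pixel's ray), 0 where there is no reading), "intrinsics" (3x3 intrinsics, pixels), "R" (3x3) and "t" (3): a world point X has camera coordinates R X + t; the wrist camera has in their place "hand_eye" (4x4, takes a point from camera to tool coordinates, whose origin is the TCP and whose axes are the tool frame's). Camera axes: x right, y down, z forward; pixel columns grow to the right and rows downward; lengths in mm; the calibration is good to about 2 mm. A picture is of the moment at which its call begins: read the wrist's pose just before it.
- r.hand_in(): hands the job in, once; it reports no verdict.
The state is a dict: "time": time; "joint_pos": joint angles; "qd": joint speeds; "joint_efforts": joint torques, N m; "tool_pos": TCP position; "tcp_rot": TCP orientation; "ft_force": force on the tool from outside, world axes, zero at the start; "wrist_torque": the same for the moment, N m; "finger_gap": finger opening in mm.
Only numpy, scipy, OpenCV 4.12 (cv2) and the standard library are available. Lean on these libraries where they do the work, as an engineer would, in place of code of your own. Each camera call takes 0.05 s, during which the arm holds its last target. There are 200 camera calls.

## Working session

There is one attempt and no reset: what is moved stays moved. The work goes in short steps, Python scripts to look and compute and a tool call to move; the robot and the scene stay as the last step left them, time stands still between calls to the robot, and variables do not carry over. Pictures are saved under pics/ and viewed, on a budget of 10 in all, crops included, one or two more only if the job needs it, and the job is handed in when it is done.

Besides the shell and the picture viewer there is one more tool, called after "Call:" as name(argument=value, ...), one argument or row to a line, values as JSON. move_arm: Moves the arm, as the interface text tells. Scaled input: -1 to 1 covers 300 mm each way for a shift and pi/2 rad each way for a turn. Its arguments: {"type":"object","properties":{"linear":{"type":"array","items":{"type":"array","items":{"type":"number","minimum":-1,"maximum":1}}},"twist":{"type":"array","items":{"type":"array","items":{"type":"number","minimum":-1,"maximum":1}}},"hand":{"type":"array","items":{"type":"number"}},"force":{"type":"number"}},"required":["linear","twist","hand"]}

```bash
mkdir -p pics
cat > h.py <<'E'
import numpy as np, cv2
from bench import r
def world(s):
    K=np.array(s["intrinsics"]);z=s["range_z"].astype(float)
    v,u=np.indices(z.shape)
    P=np.stack([(u-K[0,2])/K[0,0]*z,(v-K[1,2])/K[1,1]*z,z],-1)
    W=(P-np.array(s["t"]))@np.array(s["R"])
    W[z==0]=np.nan
    return W
E
python3 - <<'E'
from h import *
print(r.sense())
for n in("top","scene"):
    s=r.snapshot(n); W=world(s); np.savez(n+".npz",W=W,f=s["frame"])
    cv2.imwrite(f"pics/{n}.png",s["frame"][...,::-1])
    print(n,s["R"],s["t"])
E
```

```text
{'time': 0.0, 'joint_pos': array([ 6.26019132e+01,  7.51488374e+00,  8.53299159e+01,  2.59923272e-03,
        8.72621464e+01, -4.89458928e+00]), 'qd': array([-0.04650664, -0.03505677,  0.01468997, -0.0389411 , -0.04352777,
        0.00691617]), 'joint_efforts': array([ 1.93212843e-03, -5.69387090e+01, -5.00571048e+01,  2.41447460e-04,
        1.43238658e-02, -5.85193334e-05]), 'tool_pos': array([229.36597736, 553.82711104, 230.24067894]), 'tcp_rot': array([-89.98828849,   0.10633449,  67.49638679]), 'ft_force': array([0.07430716, 0.4770628 , 0.59336429]), 'wrist_torque': array([-0.02494834, -0.04352764, -0.06228342]), 'finger_gap': 85.61822116398771}
top [[-0.00965048 -0.99991412 -0.00886712]
 [-0.99031199  0.01078548 -0.13844074]
 [ 0.13852449  0.0074452  -0.99033102]] [ 62.35353395 602.95731685 964.95277139]
scene [[ 0.72728568  0.68620475 -0.01336331]
 [ 0.48626127 -0.5289176  -0.69555456]
 [-0.48436093  0.49936881 -0.71834899]] [-470.04957299 -207.77003139 1450.5432297 ]
```

View pics/top.png

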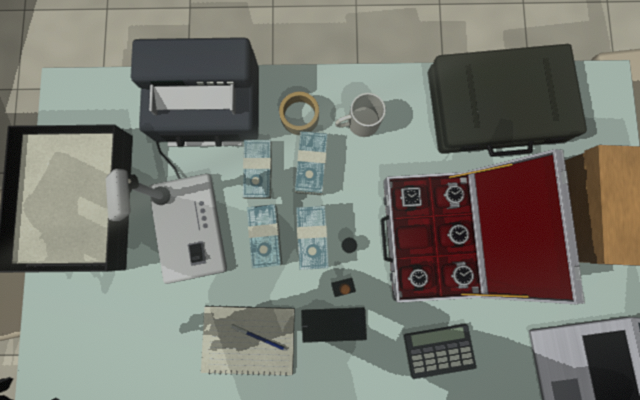

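View pics/scene.png

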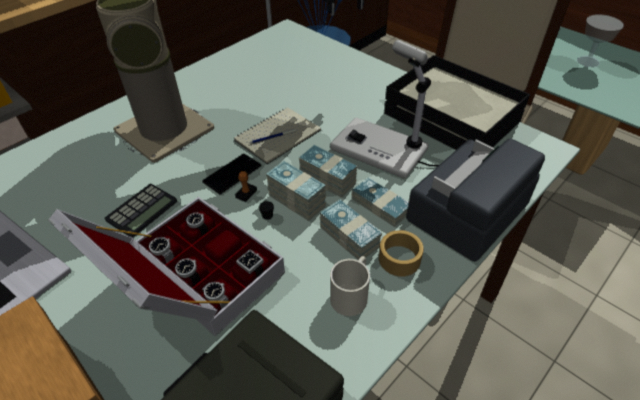

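The top view shows the square watch at (411,197), the rocker at (197,253), and stacks at (257,168), (310,162), (264,236) and (312,237). The scene view agrees: square watch at (249,262), rocker at (357,137). Next I measure these.

Run:
```python
from h import *
np.set_printoptions(precision=1,suppress=True)
d=np.load("top.npz");W=d["W"];f=d["f"]
def box(n,u0,u1,v0,v1,zmin,zmax=400):
    p=W[v0:v1,u0:u1].reshape(-1,3);p=p[(p[:,2]>zmin)&(p[:,2]<zmax)]
    top=np.percentile(p[:,2],80)
    q=p[abs(p[:,2]-top)<6]
    (c,s,a)=cv2.minAreaRect(q[:,:2].astype(np.float32))
    print(n,len(q),"top",top,"c",np.array(c),"size",np.array(s),"ang",round(a,1))
for n,b in dict(A=(238,276,130,204),B=(290,332,126,198),C=(244,284,200,272),D=(294,332,202,272)).items(): box(n,*b,15)
box("base",150,228,170,285,20,33)
box("rocker",183,210,238,272,32,60)
box("square",400,422,186,208,52,70)
box("case",384,482,170,302,48,72)
box("mug",345,390,90,140,60);box("tape",275,322,90,135,30);box("stamp",328,358,272,300,20);box("loupe",340,358,235,255,20)
for n,(u,v) in dict(w1=(454,195),w2=(459,234),w3=(418,278),w4=(463,275),sq=(411,197)).items(): print(n,W[v,u])
print("rocker z");print(W[240:270:2,184:210:3,2]);print(W[240,184],W[268,208])
s=np.load("scene.npz")
cv2.imwrite("pics/crop.png",np.hstack([cv2.resize(f[225:285,165:235],(700,600),interpolation=2)[:,:400*1],cv2.resize(s["f"][115:175,335:405],(400,343),interpolation=2).repeat(1,0) if 0 else cv2.resize(s["f"][110:170,330:370],(400,600),interpolation=2)])[...,::-1])
```

```text
A 1561 top 34.682056630278865 c [684.3 195.9] size [164.5  77.4] ang 0.4
B 1608 top 55.92713996147349 c [689.4  65.4] size [ 83.  154.4] ang 89.2
C 1770 top 67.0563652837747 c [510.4 169. ] size [139.2  65.4] ang 5.5
D 1814 top 78.06093029906064 c [504.9  59. ] size [139.1  65.3] ang 2.1
base 5599 top 29.048782162667205 c [533.4 354.8] size [238.6 148.7] ang 10.7
rocker 188 top 42.247875639117915 c [473.6 329.2] size [41.2 27. ] ang 11.1
square 332 top 59.386460965020326 c [ 596.7 -169. ] size [42.2 44.4] ang 2.1
case 2115 top 59.831184396357344 c [ 507.3 -218.5] size [285.3 203.8] ang 2.8
mug 221 top 91.22530121607247 c [794.4 -70.6] size [77.6 78.4] ang 88.9
tape 500 top 49.01512464590538 c [799.9  86.9] size [113.   94.6] ang 5.2
stamp 76 top 73.67849291338757 c [391.7 -12.4] size [19.9 19.6] ang 89.8
loupe 193 top 36.75618583176553 c [489. -26.] size [34.7 34.5] ang 89.3
w1 [ 598.8 -268.2   58.6]
w2 [ 509.4 -273.4   62.2]
w3 [ 412.5 -177.8   58.2]
w4 [ 418.3 -277.3   61.7]
sq [ 595.3 -169.6   58.6]
rocker z
[[27.2 28.  28.4 27.9 26.5 27.4 29.  25.9 28. ]
 [26.4 26.4 28.4 31.6 30.  28.5 29.4 30.2 29.4]
 [30.1 28.3 27.8 38.7 35.6 37.8 32.9 29.4 30. ]
 [25.  28.  36.4 37.1 37.3 33.1 31.1 30.1 25.6]
 [25.9 29.7 37.2 41.8 37.9 40.  27.1 30.  27.8]
 [29.5 30.1 36.6 37.  35.7 39.3 27.7 28.6 25.5]
 [27.  25.6 39.7 35.3 35.5 38.  32.4 25.5 28.9]
 [31.  29.4 33.3 39.3 43.9 41.7 29.6 27.5 30.2]
 [28.7 26.6 39.8 37.5 41.  43.9 30.2 27.6 29.7]
 [27.6 25.7 39.7 44.4 44.3 43.3 34.8 28.2 25.2]
 [27.  27.3 40.2 41.9 44.9 44.7 40.  28.6 25.3]
 [28.2 27.3 29.8 43.5 26.3 31.5 28.9 29.3 26.7]
 [30.  29.8 28.9 28.4 30.  26.  22.8 29.3 30.4]
 [26.5 28.4 28.1 30.1 28.9 29.6 26.3 29.5 26.9]
 [28.  26.  32.4 27.4 25.2 27.8 27.1 26.5 27.2]]
[503.5 359.   27.2] [438.2 301.   27.2]
```

View pics/crop.png

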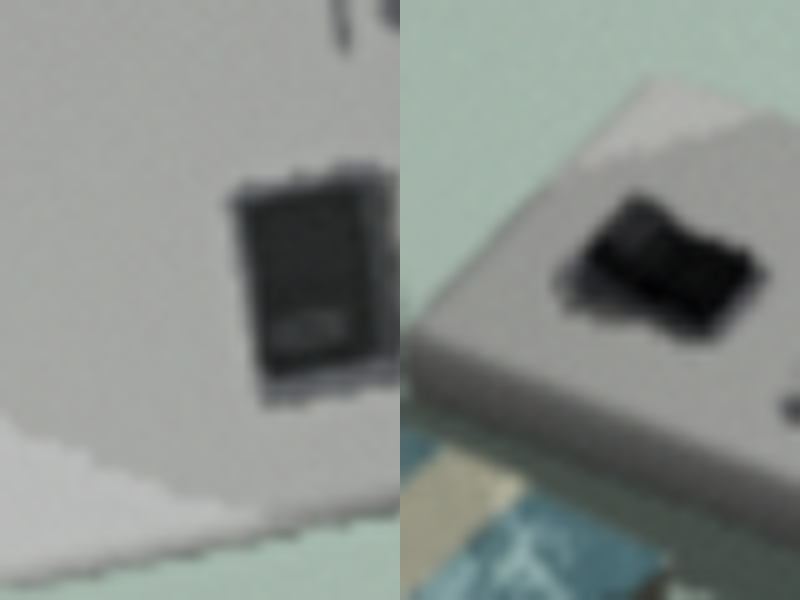

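Crop: the rocker's near end (bottom of the left crop, upper left of the right crop) stands raised, so it is off as found. Base pose puts the pivot at about (472,328), which agrees with the rocker blob. I refine the short stack and check the camera head's position.

```bash
cat >> h.py <<'E'
from scipy.spatial.transform import Rotation as Ro
def go(x,y,z,yaw):
    s=r.sense();R=Ro.from_euler("xyz",s["tcp_rot"],degrees=True)
    T=Ro.from_euler("xyz",[-90,0,yaw],degrees=True)
    print("pos",s["tool_pos"],s["tcp_rot"],"F",s["ft_force"],"t",s["time"])
    print("lin",(R.inv().apply(np.array([x,y,z])-s["tool_pos"])/300).round(3),"twist",((R.inv()*T).as_rotvec()/(np.pi/2)).round(3))
E
python3 - <<'E'
from h import *
np.set_printoptions(precision=2,suppress=True)
W=np.load("top.npz")["W"];p=W[125:210,232:282].reshape(-1,3)
m=(abs(p[:,2]-34)<4.5)&(p[:,0]<765);q=p[m]
print("short: pct x",np.percentile(q[:,0],[1,50,99]),"y",np.percentile(q[:,1],[1,50,99]))
p=W[150:230,95:185].reshape(-1,3);q=p[p[:,2]>200];print("head",np.nanpercentile(q,[2,50,98],axis=0))
go(455.5,325,120,100.7)
E
```

```text
short: pct x [603.01 672.79 744.82] y [159.26 190.6  222.07]
head [[530.91 367.61 216.23]
 [575.74 384.69 316.05]
 [617.58 412.17 328.33]]
pos [229.4  553.86 230.33] [-89.99   0.1   67.5 ] F [ 0.42 -0.98  0.31] t 0.1
lin [-0.42  0.37 -0.99] twist [-0.   -0.37 -0.  ]
```

Call:
move_arm(
  linear=[
    [-0.42, 0.37, -0.99],
    [-0.42, 0.37, -0.99],
    [-0.42, 0.37, -0.99],
    [-0.42, 0.37, -0.99],
    [-0.42, 0.37, -0.99],
    [-0.42, 0.37, -0.99],
    [-0.42, 0.37, -0.99],
    [-0.42, 0.37, -0.99],
    [-0.42, 0.37, -0.99],
    [-0.42, 0.37, -0.99],
    [-0.42, 0.37, -0.99],
    [-0.42, 0.37, -0.99],
  ],
  twist=[
    [0, -0.37, 0],
    [0, -0.37, 0],
    [0, -0.37, 0],
    [0, -0.37, 0],
    [0, -0.37, 0],
    [0, -0.37, 0],
    [0, -0.37, 0],
    [0, -0.37, 0],
    [0, -0.37, 0],
    [0, -0.37, 0],
    [0, -0.37, 0],
    [0, -0.37, 0],
  ],
  hand=[-1, -1, -1, -1, -1, -1, -1, -1, -1, -1, -1, -1],
)

```text
time: 1.1
tool_pos: [455.0, 324.2, 119.6]
tcp_rot: [-89.9, 0.1, 100.8]
ft_force: [0.0, -0.0, -0.2]
finger_gap: -0.1
```

Run:
```python
from h import *
s=r.sense();w=r.snapshot("wrist");print(w["hand_eye"].round(2),s["finger_gap"])
K=w["intrinsics"];H=np.array(w["hand_eye"])
R=Ro.from_euler("xyz",s["tcp_rot"],degrees=True).as_matrix()
z=w["range_z"].astype(float);v,u=np.indices(z.shape)
P=np.stack([(u-K[0,2])/K[0,0]*z,(v-K[1,2])/K[1,1]*z,z],-1)
Wd=(P@H[:3,:3].T+H[:3,3])@R.T+s["tool_pos"];Wd[z==0]=np.nan
q=Wd[(Wd[...,2]>33)&(Wd[...,2]<55)&(abs(Wd[...,0]-470)<35)&(abs(Wd[...,1]-328)<30)]
c,sz,a=cv2.minAreaRect(q[:,:2].astype(np.float32));print("rocker wrist",c,sz,a,len(q))
cv2.imwrite("pics/w1.png",w["frame"][...,::-1])
go(455.5,325,45,100.7)
```

```text
[[   1.     -0.      0.      1.37]
 [  -0.     -0.26    0.97 -143.51]
 [   0.     -0.97   -0.26   66.85]
 [   0.      0.      0.      1.  ]] -0.14189803681918953
rocker wrist (468.67120361328125, 330.8353576660156) (33.97447204589844, 26.098676681518555) 11.314407348632812 1204
pos [454.94015773 324.61988695 119.89911538] [-8.99544557e+01  4.51786399e-02  1.00849645e+02] F [1.31664418e-02 1.59341530e-04 3.03829874e-01] t 1.15
lin [ 0.001  0.25  -0.002] twist [-0.001  0.002 -0.001]
```

View pics/w1.png

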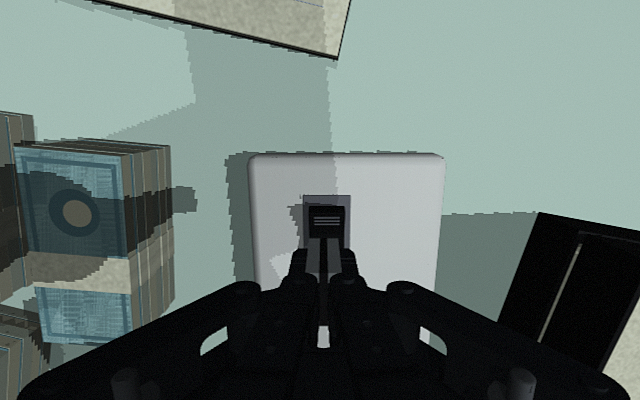

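The wrist view shows the rocker's raised half at (327,225), in line with the fingertips and about central across its width. I press down.

Call:
move_arm(
  linear=[
    [0.005, 0.1, 0],
    [0.005, 0.2, 0],
    [0.005, 0.24, 0],
    [0.005, 0.25, 0],
    [0.005, 0.255, 0],
    [0.005, 0.26, 0],
    [0.005, 0.265, 0],
    [0.005, 0.27, 0],
    [0.005, 0.275, 0],
    [0.005, 0.277, 0],
    [0.005, 0.277, 0],
    [0.005, 0.277, 0],
  ],
  twist=[
    [0, 0, 0],
    [0, 0, 0],
    [0, 0, 0],
    [0, 0, 0],
    [0, 0, 0],
    [0, 0, 0],
    [0, 0, 0],
    [0, 0, 0],
    [0, 0, 0],
    [0, 0, 0],
    [0, 0, 0],
    [0, 0, 0],
  ],
  hand=[-1, -1, -1, -1, -1, -1, -1, -1, -1, -1, -1, -1],
)

```text
time: 2.15
tool_pos: [455.1, 326.5, 38.0]
tcp_rot: [-90.0, 0.0, 100.8]
ft_force: [-3.6, -0.9, 6.7]
finger_gap: 0.3
```

Call:
move_arm(
  linear=[
    [0, 0.003, 0],
    [0, 0.006, 0],
    [0, 0.008, 0],
    [0, 0.008, 0],
    [0, 0.008, 0],
  ],
  twist=[
    [0, 0, 0],
    [0, 0, 0],
    [0, 0, 0],
    [0, 0, 0],
    [0, 0, 0],
  ],
  hand=[-1, -1, -1, -1, -1],
)

```text
time: 2.57
tool_pos: [455.3, 326.7, 37.8]
tcp_rot: [-90.0, -0.0, 100.8]
ft_force: [-11.1, -5.1, 19.6]
finger_gap: -0.3
```

Call:
move_arm(
  linear=[
    [0, -0.1, 0],
    [0, -0.2, 0],
    [0, -0.3, 0],
    [0, -0.4, 0.1],
    [0, -0.45, 0.3],
    [0, -0.45, 0.3],
    [0, -0.45, 0.3],
    [0, -0.45, 0.3],
    [0, -0.45, 0.3],
  ],
  twist=[
    [0, 0, 0],
    [0, 0, 0],
    [0, 0, 0],
    [0, 0, 0],
    [0, 0, 0],
    [0, 0, 0],
    [0, 0, 0],
    [0, 0, 0],
    [0, 0, 0],
  ],
  hand=[-1, -1, -1, -1, -1, -1, -1, -1, -1],
)

```text
time: 3.32
tool_pos: [367.5, 309.8, 172.9]
tcp_rot: [-90.1, -0.0, 100.8]
ft_force: [1.0, 0.3, -0.0]
finger_gap: -0.3
```

Run:
```python
from h import *
np.set_printoptions(precision=1,suppress=True)
s=r.snapshot("scene");W=world(s)
a=np.deg2rad(10.7);q=W[110:170,330:390].reshape(-1,3);l=(q[:,:2]-[472.3,328])@np.array([[np.cos(a),-np.sin(a)],[np.sin(a),np.cos(a)]])
for x in range(-24,25,4):
    m=(abs(l[:,0]-x)<2)&(abs(l[:,1])<9);print(x,m.sum(),np.median(q[m,2]) if m.any() else None)
cv2.imwrite("pics/s2.png",cv2.resize(s["frame"][100:190,310:430],(640,480),interpolation=2)[...,::-1])
go(500,0,200,100.7);go(597,-168.5,200,100.7)
```

```text
-24 6 36.97658694381496
-20 5 38.699963852237495
-16 7 37.38057070230669
-12 8 37.2368787059614
-8 4 37.42047521311981
-4 5 37.91586668831049
0 5 40.461712735998674
4 3 42.704978817836434
8 6 42.82424746559486
12 9 41.51487375969738
16 15 39.766824406889555
20 5 29.866217333532745
24 8 26.507878004104672
pos [367.6 309.6 172.5] [-90.1   0.  100.8] F [-0.2  0.6 -0.9] t 3.3667
lin [-1.1 -0.1 -0.2] twist [ 0.  0. -0.]
pos [367.6 309.6 172.5] [-90.1   0.  100.8] F [-0.2  0.6 -0.9] t 3.3667
lin [-1.7 -0.1 -0.5] twist [ 0.  0. -0.]
```

View pics/s2.png

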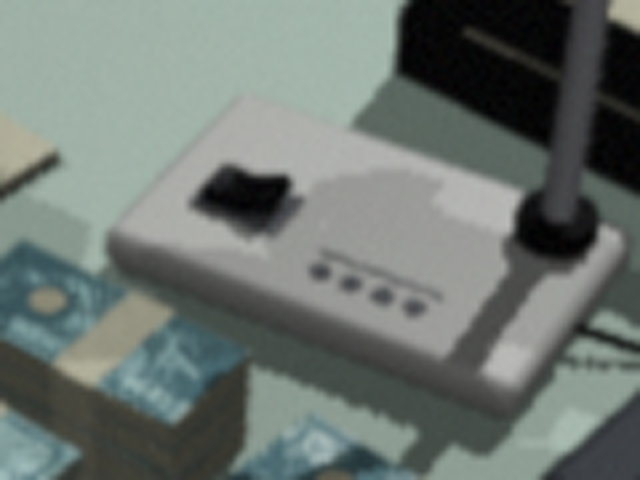

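The rocker (at (245,195) in the crop) now has its near half level at 37–38 mm and its far half raised to about 42 mm, so it is fully on. Next I cross high above the stacks to the square watch.

Call:
move_arm(
  linear=[
    [-0.85, -0.1, -0.25],
    [-0.85, -0.1, -0.25],
    [-0.85, -0.1, -0.25],
    [-0.85, -0.1, -0.25],
    [-0.85, -0.1, -0.25],
    [-0.85, -0.1, -0.25],
    [-0.85, -0.1, -0.25],
    [-0.85, -0.1, -0.25],
    [-0.85, -0.1, -0.25],
    [-0.85, -0.1, -0.25],
  ],
  twist=[
    [0, 0, 0],
    [0, 0, 0],
    [0, 0, 0],
    [0, 0, 0],
    [0, 0, 0],
    [0, 0, 0],
    [0, 0, 0],
    [0, 0, 0],
    [0, 0, 0],
    [0, 0, 0],
  ],
  hand=[-1, -1, -1, -1, -1, -1, -1, -1, -1, -1],
)

```text
time: 4.2
tool_pos: [488.9, 73.4, 201.7]
tcp_rot: [-90.0, -0.0, 100.8]
ft_force: [0.1, 0.4, -0.5]
finger_gap: -0.1
```

Run:
```python
from h import *
np.set_printoptions(precision=3,suppress=True)
go(597,-168.5,180,100.7)
```

```text
pos [488.885  73.447 201.701] [-89.958  -0.035 100.78 ] F [ 0.062  0.402 -0.475] t 4.2
lin [-0.86   0.072 -0.203] twist [-0.     0.001  0.   ]
```

Call:
move_arm(
  linear=[
    [-0.86, 0.07, -0.2],
    [-0.86, 0.07, -0.2],
    [-0.86, 0.07, -0.2],
    [-0.86, 0.07, -0.2],
    [-0.86, 0.07, -0.2],
    [-0.86, 0.07, -0.2],
    [-0.86, 0.07, -0.2],
    [-0.86, 0.07, -0.2],
    [-0.86, 0.07, -0.2],
    [-0.86, 0.07, -0.2],
  ],
  twist=[
    [0, 0, 0],
    [0, 0, 0],
    [0, 0, 0],
    [0, 0, 0],
    [0, 0, 0],
    [0, 0, 0],
    [0, 0, 0],
    [0, 0, 0],
    [0, 0, 0],
    [0, 0, 0],
  ],
  hand=[-1, -1, -1, -1, -1, -1, -1, -1, -1, -1],
)

```text
time: 5.03
tool_pos: [595.9, -166.8, 180.0]
tcp_rot: [-89.9, -0.1, 100.9]
ft_force: [0.1, 0.6, 0.3]
finger_gap: -0.1
```

Run:
```python
from h import *
np.set_printoptions(precision=3,suppress=True)
go(597,-168.5,84,100.7)
w=r.snapshot("wrist");cv2.imwrite("pics/w2.png",w["frame"][...,::-1])
```

```text
pos [ 595.924 -166.83   180.014] [-89.915  -0.099 100.872] F [0.118 0.609 0.308] t 5.0333
lin [-0.007  0.32  -0.003] twist [-0.001  0.002  0.001]
```

View pics/w2.png

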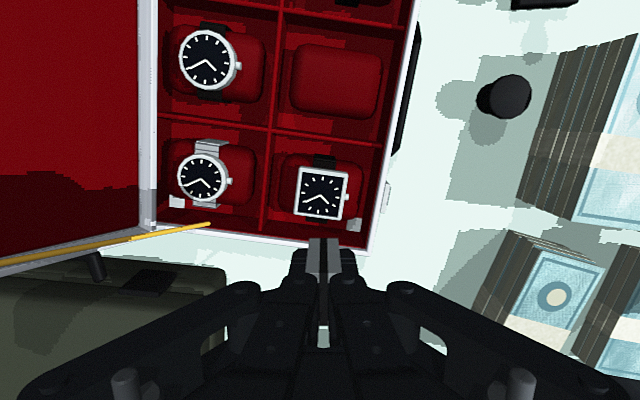

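The wrist view shows the square watch at (321,193), in line with the fingers (tips at (323,243)), with the round ones off to the side. I descend and dwell.

Call:
move_arm(
  linear=[
    [-0.007, 0.12, -0.003],
    [-0.007, 0.22, -0.003],
    [-0.007, 0.28, -0.003],
    [-0.007, 0.32, -0.003],
    [-0.007, 0.32, -0.003],
    [-0.007, 0.32, -0.003],
    [-0.007, 0.32, -0.003],
    [-0.007, 0.32, -0.003],
    [-0.007, 0.32, -0.003],
    [-0.007, 0.32, -0.003],
    [-0.007, 0.32, -0.003],
    [-0.007, 0.32, -0.003],
  ],
  twist=[
    [0, 0, 0],
    [0, 0, 0],
    [0, 0, 0],
    [0, 0, 0],
    [0, 0, 0],
    [0, 0, 0],
    [0, 0, 0],
    [0, 0, 0],
    [0, 0, 0],
    [0, 0, 0],
    [0, 0, 0],
    [0, 0, 0],
  ],
  hand=[-1, -1, -1, -1, -1, -1, -1, -1, -1, -1, -1, -1],
)

```text
time: 6.08
tool_pos: [597.3, -168.7, 84.7]
tcp_rot: [-90.0, -0.1, 100.9]
ft_force: [0.1, -0.3, 0.6]
finger_gap: -0.2
```

Run:
```python
from h import *
s=r.sense();print(s["tool_pos"],s["time"])
w=r.snapshot("scene");cv2.imwrite("pics/s3.png",cv2.resize(w["frame"][190:340,150:350],(800,600))[...,::-1])
```

```text
[ 597.30078338 -168.6622785    84.73144507] 6.0833
```

View pics/s3.png

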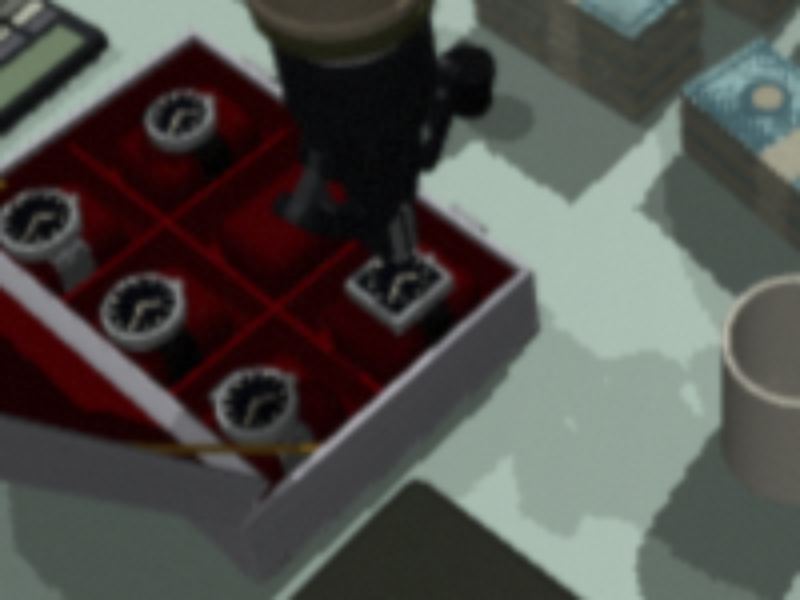

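Call:
move_arm(
  linear=[
    [0, 0, 0],
    [0, 0, 0],
    [0, 0, 0],
    [0, 0, 0],
    [0, 0, 0],
    [0, 0, 0],
    [0, 0, 0],
    [0, 0, 0],
    [0, 0, 0],
    [0, 0, 0],
    [0, 0, 0],
    [0, 0, 0],
  ],
  twist=[
    [0, 0, 0],
    [0, 0, 0],
    [0, 0, 0],
    [0, 0, 0],
    [0, 0, 0],
    [0, 0, 0],
    [0, 0, 0],
    [0, 0, 0],
    [0, 0, 0],
    [0, 0, 0],
    [0, 0, 0],
    [0, 0, 0],
  ],
  hand=[-1, -1, -1, -1, -1, -1, -1, -1, -1, -1, -1, -1],
)

```text
time: 7.13
tool_pos: [597.2, -168.6, 84.6]
tcp_rot: [-90.0, -0.1, 100.9]
ft_force: [0.1, 0.5, -0.4]
finger_gap: -0.4
```

Call:
move_arm(
  linear=[
    [0, 0, 0],
    [0, 0, 0],
    [0, 0, 0],
    [0, 0, 0],
    [0, 0, 0],
    [0, 0, 0],
    [0, 0, 0],
    [0, 0, 0],
    [0, 0, 0],
    [0, 0, 0],
    [0, 0, 0],
    [0, 0, 0],
  ],
  twist=[
    [0, 0, 0],
    [0, 0, 0],
    [0, 0, 0],
    [0, 0, 0],
    [0, 0, 0],
    [0, 0, 0],
    [0, 0, 0],
    [0, 0, 0],
    [0, 0, 0],
    [0, 0, 0],
    [0, 0, 0],
    [0, 0, 0],
  ],
  hand=[-1, -1, -1, -1, -1, -1, -1, -1, -1, -1, -1, -1],
)

```text
time: 8.13
tool_pos: [597.2, -168.6, 84.6]
tcp_rot: [-90.0, -0.1, 100.9]
ft_force: [-0.3, 0.2, -0.2]
finger_gap: -0.1
```

Call:
move_arm(
  linear=[
    [0, -0.1, 0],
    [0, -0.2, 0],
    [0, -0.3, 0],
    [0, -0.36, 0],
    [0, -0.36, 0],
    [0, -0.36, 0],
  ],
  twist=[
    [0, 0, 0],
    [0, 0, 0],
    [0, 0, 0],
    [0, 0, 0],
    [0, 0, 0],
    [0, 0, 0],
  ],
  hand=[-1, -1, -1, -1, -1, -1],
)

```text
time: 8.63
tool_pos: [598.3, -169.1, 194.4]
tcp_rot: [-90.1, 0.0, 100.9]
ft_force: [-0.3, 1.1, 0.1]
finger_gap: -0.0
```

Run:
```python
from h import *
np.set_printoptions(precision=3,suppress=True)
go(635,11,190,100.7); go(674,191,190,100.7)
```

```text
pos [ 598.312 -169.088  194.353] [-90.12    0.035 100.89 ] F [-0.304  1.068  0.073] t 8.6333
lin [ 0.566  0.015 -0.233] twist [ 0.001  0.002 -0.   ]
pos [ 598.312 -169.088  194.353] [-90.12    0.035 100.89 ] F [-0.304  1.068  0.073] t 8.6333
lin [ 1.131  0.015 -0.474] twist [ 0.001  0.002 -0.   ]
```

The picture showed the shut fingertips (400,250) just above the square watch (400,285), clear of everything. The dwell is done; on to the short stack.

Call:
move_arm(
  linear=[
    [0.57, 0, -0.24],
    [0.57, 0, -0.24],
    [0.57, 0, -0.24],
    [0.57, 0, -0.24],
    [0.57, 0, -0.24],
    [0.57, 0, -0.24],
    [0.57, 0, -0.24],
  ],
  twist=[
    [0, 0, 0],
    [0, 0, 0],
    [0, 0, 0],
    [0, 0, 0],
    [0, 0, 0],
    [0, 0, 0],
    [0, 0, 0],
  ],
  hand=[-1, -1, -1, -1, -1, -1, -1],
)

```text
time: 9.22
tool_pos: [635.8, 13.7, 192.2]
tcp_rot: [-89.9, 0.0, 101.0]
ft_force: [-0.4, -0.7, -0.9]
finger_gap: -0.2
```

Call:
move_arm(
  linear=[
    [0.57, 0, -0.24],
    [0.57, 0, -0.24],
    [0.57, 0, -0.24],
    [0.57, 0, -0.24],
    [0.57, 0, -0.24],
    [0.57, 0, -0.24],
    [0.57, 0, -0.24],
    [0.57, 0, -0.24],
  ],
  twist=[
    [0, 0, 0],
    [0, 0, 0],
    [0, 0, 0],
    [0, 0, 0],
    [0, 0, 0],
    [0, 0, 0],
    [0, 0, 0],
    [0, 0, 0],
  ],
  hand=[-1, -1, -1, -1, -1, -1, -1, -1],
)

```text
time: 9.88
tool_pos: [673.5, 193.4, 191.0]
tcp_rot: [-89.8, 0.1, 101.0]
ft_force: [0.3, -0.2, 0.1]
finger_gap: -0.5
```

Run:
```python
from h import *
np.set_printoptions(precision=3,suppress=True)
go(674,191,58,100.7)
w=r.snapshot("wrist");cv2.imwrite("pics/w3.png",w["frame"][...,::-1])
```

```text
pos [673.48  193.411 191.005] [-89.839   0.052 100.965] F [ 0.334 -0.225  0.075] t 9.8833
lin [-0.008  0.443 -0.001] twist [-0.002  0.003 -0.001]
```

View pics/w3.png

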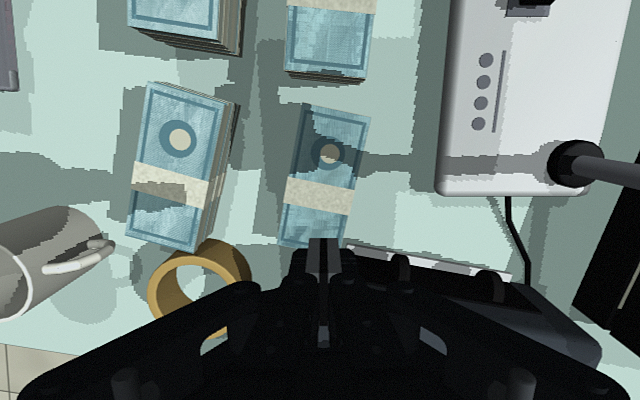

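The wrist view shows the short stack, centre about (322,190), under the fingers. The dark printer sits just beyond it, so I check its clearance.

Run:
```python
from h import *
np.set_printoptions(precision=0,suppress=True)
p=np.load("top.npz")["W"].reshape(-1,3)
q=p[(p[:,2]>50)&(p[:,0]>700)&(p[:,0]<800)&(p[:,1]>110)&(p[:,1]<330)]
for z in(50,90,130,180): 
    k=q[q[:,2]>z]; print(z,len(k),np.percentile(k,[0.5,99],axis=0) if len(k)>5 else k)
```

```text
50 2154 [[727. 189.  51.]
 [799. 328. 140.]]
90 1726 [[744. 189.  91.]
 [799. 329. 141.]]
130 39 [[779. 228. 131.]
 [800. 233. 145.]]
180 0 []
```

Call:
move_arm(
  linear=[
    [-0.008, 0.12, 0.012],
    [-0.008, 0.24, 0.012],
    [-0.008, 0.34, 0.012],
    [-0.008, 0.4, 0.012],
    [-0.008, 0.44, 0.012],
    [-0.008, 0.44, 0.012],
    [-0.008, 0.44, 0.012],
    [-0.008, 0.44, 0.012],
    [-0.008, 0.44, 0.012],
    [-0.008, 0.44, 0.012],
    [-0.008, 0.44, 0.012],
    [-0.008, 0.44, 0.012],
  ],
  twist=[
    [0, 0, 0],
    [0, 0, 0],
    [0, 0, 0],
    [0, 0, 0],
    [0, 0, 0],
    [0, 0, 0],
    [0, 0, 0],
    [0, 0, 0],
    [0, 0, 0],
    [0, 0, 0],
    [0, 0, 0],
    [0, 0, 0],
  ],
  hand=[-1, -1, -1, -1, -1, -1, -1, -1, -1, -1, -1, -1],
)

```text
time: 10.93
tool_pos: [670.7, 190.1, 60.3]
tcp_rot: [-89.9, 0.0, 100.9]
ft_force: [-0.3, -0.9, 0.1]
finger_gap: -0.0
```

Call:
move_arm(
  linear=[
    [0, 0, 0],
    [0, 0, 0],
    [0, 0, 0],
    [0, 0, 0],
    [0, 0, 0],
    [0, 0, 0],
    [0, 0, 0],
    [0, 0, 0],
    [0, 0, 0],
    [0, 0, 0],
    [0, 0, 0],
    [0, 0, 0],
  ],
  twist=[
    [0, 0, 0],
    [0, 0, 0],
    [0, 0, 0],
    [0, 0, 0],
    [0, 0, 0],
    [0, 0, 0],
    [0, 0, 0],
    [0, 0, 0],
    [0, 0, 0],
    [0, 0, 0],
    [0, 0, 0],
    [0, 0, 0],
  ],
  hand=[-1, -1, -1, -1, -1, -1, -1, -1, -1, -1, -1, -1],
)

```text
time: 11.93
tool_pos: [670.7, 190.1, 60.3]
tcp_rot: [-89.9, 0.0, 100.9]
ft_force: [-0.1, 0.0, -0.2]
finger_gap: -0.1
```

Call:
move_arm(
  linear=[
    [0, 0, 0],
    [0, 0, 0],
    [0, 0, 0],
    [0, 0, 0],
    [0, 0, 0],
    [0, 0, 0],
    [0, 0, 0],
    [0, 0, 0],
    [0, 0, 0],
    [0, 0, 0],
    [0, 0, 0],
    [0, 0, 0],
  ],
  twist=[
    [0, 0, 0],
    [0, 0, 0],
    [0, 0, 0],
    [0, 0, 0],
    [0, 0, 0],
    [0, 0, 0],
    [0, 0, 0],
    [0, 0, 0],
    [0, 0, 0],
    [0, 0, 0],
    [0, 0, 0],
    [0, 0, 0],
  ],
  hand=[-1, -1, -1, -1, -1, -1, -1, -1, -1, -1, -1, -1],
)

```text
time: 12.93
tool_pos: [670.7, 190.2, 60.3]
tcp_rot: [-89.9, 0.0, 100.9]
ft_force: [0.3, -0.0, 1.0]
finger_gap: 0.0
```

Run:
```python
from h import *
w=r.snapshot("scene");cv2.imwrite("pics/s4.png",w["frame"][...,::-1]);print(r.sense()["ft_force"])
```

```text
[-0.33604431 -0.18400985 -0.05556866]
```

View pics/s4.png

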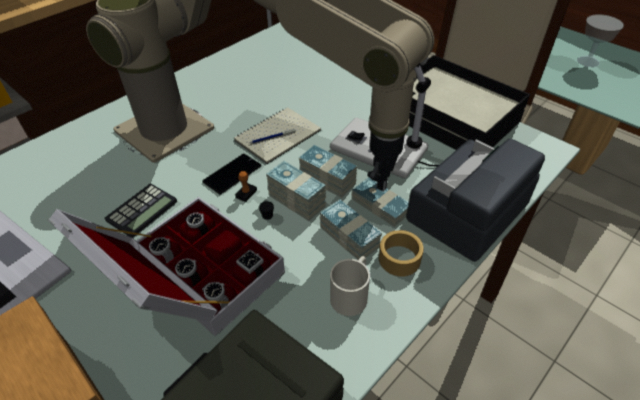

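The view shows the fingertips at about (380,182) over the short stack (380,200), with nothing disturbed. I raise the arm straight up, check the rocker once more and hand in.

Call:
move_arm(
  linear=[
    [0, -0.1, 0],
    [0, -0.2, 0],
    [0, -0.3, 0],
    [0, -0.4, 0],
    [0, -0.4, 0],
    [0, -0.4, 0],
    [0, -0.4, 0],
    [0, -0.4, 0],
  ],
  twist=[
    [0, 0, 0],
    [0, 0, 0],
    [0, 0, 0],
    [0, 0, 0],
    [0, 0, 0],
    [0, 0, 0],
    [0, 0, 0],
    [0, 0, 0],
  ],
  hand=[-1, -1, -1, -1, -1, -1, -1, -1],
)

```text
time: 13.65
tool_pos: [669.9, 190.0, 178.4]
tcp_rot: [-89.8, 0.0, 100.9]
ft_force: [-0.4, 0.6, -0.6]
finger_gap: -0.1
```

Run:
```python
from h import *
s=r.snapshot("scene");W=world(s);W0=np.load("scene.npz")["W"]
a=np.deg2rad(10.7);q=W[110:170,330:390].reshape(-1,3);l=(q[:,:2]-[472.3,328])@np.array([[np.cos(a),-np.sin(a)],[np.sin(a),np.cos(a)]])
for x in(-14,8): print("rocker",x,np.median(q[(abs(l[:,0]-x)<4)&(abs(l[:,1])<9),2]))
for n,b in dict(watches=(180,310,130,270),loupestamp=(165,220,232,277),stacks=(195,260,318,365),mugtape=(230,315,325,430)).items():
    d=abs(W-W0)[b[0]:b[1],b[2]:b[3],2];print(n,"changed>8mm fraction",round(float(np.nanmean(d>8)),4))
print(r.sense()["tool_pos"],r.hand_in())
```

```text
rocker -14 37.60634916772984
rocker 8 42.737326381610856
watches changed>8mm fraction 0.0004
loupestamp changed>8mm fraction 0.0012
stacks changed>8mm fraction 0.0007
mugtape changed>8mm fraction 0.0006
the job is handed in; nothing more can be done
[669.71351128 190.00960198 178.05763112] None
```

I switched the document camera on, pointed out the square watch and then the shortest stack, and handed the job in after about 14 s. The hand-in gives no verdict.

- **Rocker:** pressed to its stop (peak reading about 20 N upward). Just before hand-in its near half measured 37.6 mm and the far half 42.7 mm, so it is still on.
- **Square watch:** the shut fingertips held at (597, -169), about 25 mm above the dial, for more than 2 s. My two estimates of its centre differ by about 5 mm in y: -169 from the watch itself, -164 from the case cell. Both are well inside the 22 mm limit.
- **Shortest stack:** the fingertips held at (671, 190), about 27 mm above it, for more than 2 s. Its centre measured about (674, 191). The first, rougher fit came out 10 mm farther away in x because nearby points got in; that is also within tolerance.
- **Untouched goods:** the depth images before and after show no change beyond noise around the watches, loupe, stamp, mug and tape. The stack check covered only the part of the stacks in clear view of the scene camera. No contact force showed in any reading away from the rocker.

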